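Set a straightedge against a circuit board edge and its end stop

ROBOT

A 7-joint arm with a two-finger parallel gripper is mounted at the origin on the work surface. World frame = base frame: x ahead of the robot, y to its left, z up, the work surface at z = 0. Lengths are in m, angles in rad, forces in N, time in s.
With the tool pointing down it reaches from about 0.4 to 0.875 m from the base axis. Payload 6.5 kg.
Tool frame: the origin (TCP) lies midway between the tips of the shut fingers; the grasp point (between the pads) lies 19 mm behind it (bot.grip_depth is the distance from the TCP to the grasp point, in m); z points along the fingers, x is the direction in which the jaws open and shut, and the axes are right-handed (so a half turn about z gives the same grasp; the last joint's range is limited). The gripper opens to 85 mm and grips with 20 to 120 N. Pads are 22 mm wide; open, the fingers measure 114 mm over their backs; the gripper's body (76 mm by 85 mm) begins 54 mm behind the grasp point. The pads swing forward as they close: fully open they stand 13 mm farther back than shut.
Start: joints at [-1.242, 0.536, -0.004, 1.538, 0.003, 1.067, -0.071], TCP at [0.25, 0.6, 0.231] pointing down, gripper open.
Joint ranges: [-2.7, 2.7], [-0.37, 2.16], [-1.27, 1.26], [0.24, 2.4], [-1.31, 4.45], [0.19, 1.91], [-2.76, 2.76]. Speed limits (rad/s): [2.39, 2.39, 3.14, 3.14, 3.14, 3.14, 3.14].

INTERFACE

Orientations are given as a rotation vector (axis times angle).
In Python, from station import bot gives the robot as it stands.
- The arm moves only by the shell command python3 -m crank 'ROWS' [OPENING] [FORCE]. ROWS is JSON, a list that holds one entry, the list of rows, each a list of 4 numbers: the shift along the tool's x, y, z in m, then the turn about the tool's z in rad. In form: [[[x, y, z, twist], ...]]. A call has exactly 10 rows; each row is the pose to reach, as a shift and turn from the pose commanded when the call began, along the tool's axes at that moment; what a row does not reach only later rows make up. A row lasts 1/12 s, in which the tool goes at most 41.7 mm and 7.16 degrees, less where a joint would pass 70% of its speed; a pose out of reach is approached as far as the arm can. A call with a gripper value outside its range is refused whole. OPENING is the finger opening in m, from 0 to 0.0854, set as the call begins (- or left out, the last holds). The fingers move at their own pace and stop on an object; FORCE is the grip in N (left out, the last holds). Time passes only in rows, so rows that repeat a pose let the fingers close, or fill a call up. It gives the time, the measured TCP pose, the force and the opening at its end, in the units of the state.
- bot.get_state(): the state, without advancing time (a new reading comes with each control period).
- bot.grab_frame(name): name is "scene" or "side" or "wrist"; returns the picture (384x512x3 uint8, red, green, blue); there is no depth.
- bot.camera_model(name): a dict with "camera_matrix" (3x3 intrinsics, pixels), "cam_to_world" (4x4, takes a point from camera to world coordinates). Camera axes: x right, y up, looking along -z (the intrinsics and any distortion apply to the point x, -y, -z); pixel columns grow to the right and rows downward; lengths in m; the calibration is good to about 2 mm. The wrist camera is an equidistant fisheye: a pixel r from the principal point sees the ray r / f radians off the axis. A picture is of the moment at which its call begins: read the wrist's pose just before it. camera_model takes no time and is no camera call; for the wrist camera it gives the pose at the moment of the call.
- bot.sign_off(): hands the job in, once; it reports no verdict.
The state is a dict: "time_s": time; "qpos": joint angles; "joint_vel": joint speeds; "joint_torque": joint torques, N m; "ee_pos": TCP position; "eef_rot": TCP orientation; "ft_force": force on the tool from outside, world axes, zero at the start; "wrist_torque": the same for the moment, N m; "grip_width": finger opening in m.
Only numpy, scipy, OpenCV 4.12 (cv2) and the standard library are available. Lean on these libraries where they do the work, as an engineer would, in place of code of your own. Each camera call takes 0.05 s, during which the arm holds its last target. There are 200 camera calls.

TASK

Lay the aluminium straightedge flat on the bench with a long side flush along the near edge of the circuit board and its end butted up against the red end stop, ready for measuring the test pads from the stop. Press it home on the board's edge with a gentle but definite push (about 5 to 10 N). Do not shift the board, which only rests on the bench, or the stop, and leave the screwdriver, blue tray and brass adapter alone.

Things in the scene. Friction and masses are not known exactly. Their poses are not given: they have to be found in the camera images.
- board: Green circuit board on a thick steel plate of the same outline, 130 mm (its x) by 260 mm (its y), 18 mm high, upright sides, parts on top up to 8 mm more. Loose on the bench, 4 kg: 19 N or more slides it. Press on it with under 18 N. Origin: centre of its underside. Its x axis points away from the robot, its y axis along the long edges towards the end with the stop.
- edge_mid (a point): Middle of the board's long near edge (the one that faces the robot, row of gold pads), 65 mm from the board's centre, 5 mm above the bench. Axes as the board's.
- edge_left (a point): Left (+y) end of the same near edge, 5 mm above the bench.
- edge_right (a point): Right (-y) end of the same near edge, 5 mm above the bench.
- stop: Red stop clamped (holds 40 N) on the near edge, at a place that differs each time. It sticks out 35 mm from the edge towards the robot, is 18 mm thick along the edge, tops 23 mm above the bench (33 mm at its screw, over the board). This point: centre of its flat face that looks along the board's -y, 17.5 mm out from the edge, 5 mm above the bench. Axes as the board's.
- straightedge: Aluminium bar 35 mm wide (its x), 220 long (its y), 10 thick, both long sides and ends alike; 0.18 to 0.28 kg, slides at 0.8 to 2 N. Origin: centre of its underside. Starts flat, 40 to 80 mm short of the near edge, up to 0.3 rad askew. Closed fingertips 4 mm above the bench can push it; pushed mid-side it mostly swings square on the edge, then the force jumps; else push the end that stands off.
- screwdriver: Screwdriver with orange handle, 150 mm long, lying to the left of the stop. Bystander.
- tray: Blue open parts tray, 90 x 70 mm, 22 mm high, left of the board. Bystander.
- adapter: Brass and steel coax adapter, 18 mm diameter, 26 mm tall, standing to the right of the board. Bystander.
Not all that is in view belongs to the job. There is more than one size of the straightedge; the one meant has the size given above.

How it is judged:
On the way:
1. the straightedge, flush along the board's near edge, is pressed on that edge (not on the stop) with over 3 N (contact force between straightedge and board above 3 N and contact force between straightedge and stop below 2 N and x of straightedge in the frame of edge_mid above -0.0193 m and angle between the y axis of straightedge and the y axis of board, either way round below 0.012 rad and height (world z) of straightedge below 0.012 m), for 0.02 s.
At the end, for the whole second after the job is handed in: The straightedge lies at rest flat on the bench, a long side along the board's near edge (gap at its middle under 1.8 mm, parallel within 0.012 rad) and its end within 2.3 mm of the stop's face; the board, the stop and the bystanders have not been shifted (x of straightedge in the frame of edge_mid between -0.0193 and -0.015 m and angle between the y axis of straightedge and the y axis of board, either way round below 0.012 rad and y of straightedge in the frame of stop between -0.1123 and -0.107 m and angle between straightedge's own z axis and vertical below 0.03 rad and height (world z) of straightedge between -0.003 and 0.012 m and linear speed of straightedge below 0.01 m/s); the robot touches nothing.
It fails at once if the board was shifted: an end of its near edge moved by 3 mm (distance of any of edge_left, edge_right from where it was at the start of the episode above 0.003 m).
It fails at once if the stop was shifted by 5 mm (distance of stop from where it was at the start of the episode above 0.005 m).
It fails at once if a bystander was moved by 15 mm (distance of any of screwdriver, tray, adapter from where it was at the start of the episode above 0.015 m).
It fails at once if the straightedge was pressed on the board or the stop with over 18 N (contact force between straightedge and board above 18 N).
It also fails if it takes over 72 s, if anything falls off the work surface, if the arm or the gripper's body presses on something with over 40 N, if the wrist force passes 120 N, or if a joint passes its speed limit or range.

## Working session

There is one attempt and no reset: what is moved stays moved. The work goes in short steps, Python scripts to look and compute and a shell command to move; the robot and the scene stay as the last step left them, time stands still between calls to the robot, and variables do not carry over. Pictures are saved under pics/ and viewed, about 8 in all and at most 12, crops included, and the job is handed in when it is done.

```bash
ls; mkdir -p pics; python3 - <<'E'
from station import bot
import cv2,numpy as np
s=bot.get_state();print({k:np.round(v,3).tolist() for k,v in s.items()})
ims=[]
for n in("scene","side"):
    m=bot.camera_model(n);print(n,np.round(m["camera_matrix"],1).tolist(),np.round(m["cam_to_world"],3).tolist(),[k for k in m])
    im=bot.grab_frame(n)[:,:,::-1];cv2.imwrite(f"pics/{n}0.png",im)
    cv2.imwrite(f"pics/{n}0b.png",cv2.resize(im,(800,600),interpolation=cv2.INTER_CUBIC))
E
```

```text
pics
{'time_s': 0.0, 'qpos': [-1.242, 0.537, -0.004, 1.539, 0.003, 1.067, -0.071], 'joint_vel': [0.001, -0.001, -0.0, -0.001, -0.0, 0.002, -0.0], 'joint_torque': [-0.0, -58.342, 1.048, -25.91, 0.012, 0.01, -0.0], 'ee_pos': [0.25, 0.599, 0.23], 'eef_rot': [2.613, 1.742, -0.002], 'ft_force': [0.107, 0.131, -0.578], 'wrist_torque': [0.025, 0.024, -0.035], 'grip_width': 0.085}
scene [[392.1, 0.0, 255.1], [0.0, 392.1, 191.8], [0.0, 0.0, 1.0]] [[0.656, -0.459, 0.598, 1.024], [0.754, 0.395, -0.525, -0.307], [0.005, 0.796, 0.606, 0.472], [0.0, 0.0, 0.0, 1.0]] ['camera_matrix', 'cam_to_world']
side [[453.9, 0.0, 257.6], [0.0, 453.9, 195.7], [0.0, 0.0, 1.0]] [[0.682, 0.496, -0.537, 0.016], [-0.731, 0.451, -0.511, -0.427], [-0.012, 0.742, 0.671, 0.714], [0.0, 0.0, 0.0, 1.0]] ['camera_matrix', 'cam_to_world']
```

View pics/scene0b.png

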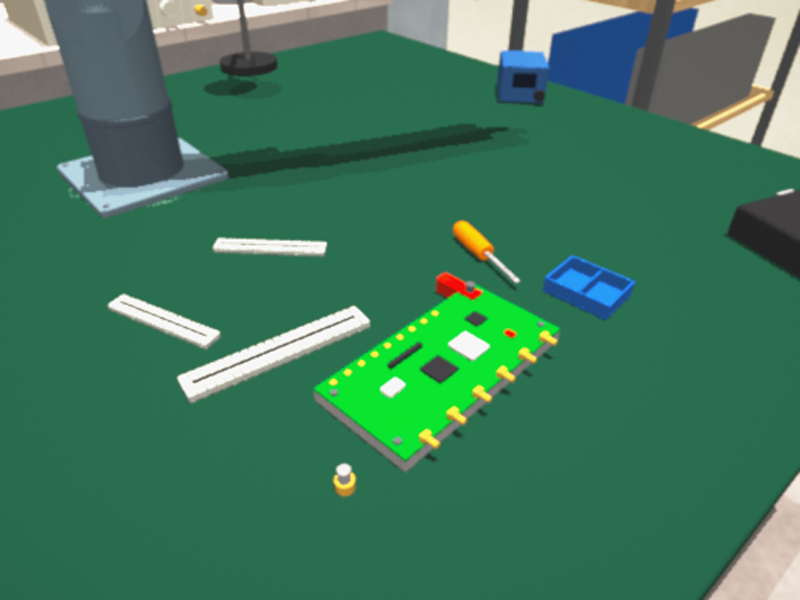

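View pics/side0b.png

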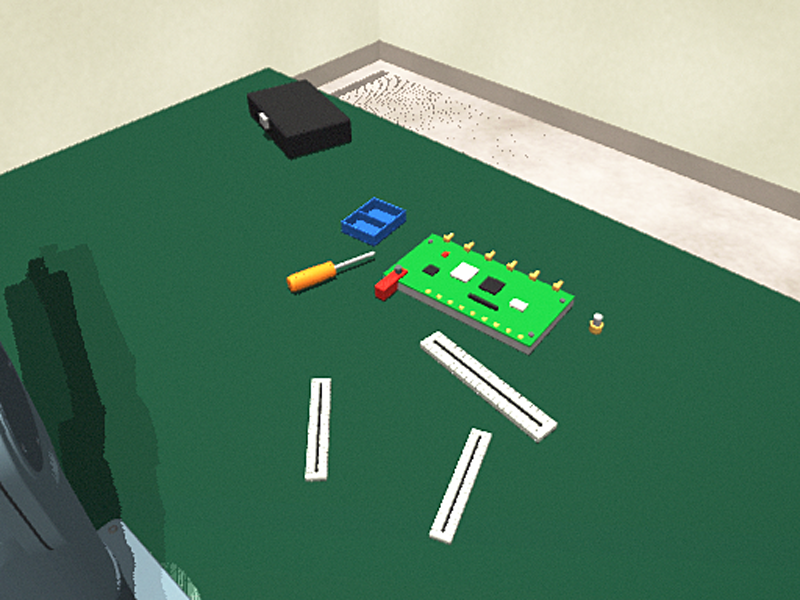

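The pictures show three white bars. In the scene view (800x600) they are at about (275,350), (270,247) and (163,320). The bar at (275,350) lies next to the board's near edge and looks longest. The red stop is at (458,285) and the board's near edge runs from (318,392) to (475,290). Next I measure the bars' sizes in both views and crop the longest one.

```bash
cat > h.py <<'E'
import cv2,numpy as np
from station import bot
def ray(m,uv):
    K=m["camera_matrix"];T=np.array(m["cam_to_world"])
    uv=np.atleast_2d(uv).astype(float)
    a=(uv[:,0]-K[0][2])/K[0][0];b=(uv[:,1]-K[1][2])/K[1][1]
    d=np.c_[a,-b,-np.ones(len(a))]@T[:3,:3].T
    return T[:3,3],d
def plane(m,uv,z):
    o,d=ray(m,uv);return (o+d*((z-o[2])/d[:,2])[:,None])[:,:2]
def fray(m,uv):
    K=m["camera_matrix"];T=np.array(m["cam_to_world"]);uv=np.atleast_2d(uv).astype(float)
    a=(uv[:,0]-K[0][2])/K[0][0];b=(uv[:,1]-K[1][2])/K[1][1];r=np.hypot(a,b)+1e-12
    d=np.c_[a/r*np.sin(r),-b/r*np.sin(r),-np.cos(r)]@T[:3,:3].T
    return T[:3,3],d
def fplane(m,uv,z):
    o,d=fray(m,uv);return (o+d*((z-o[2])/d[:,2])[:,None])[:,:2]
def masks(im):
    h=cv2.cvtColor(im,cv2.COLOR_BGR2HSV);H,S,V=[h[:,:,i].astype(int) for i in range(3)]
    return dict(white=(S<50)&(V>140),green=(H>50)&(H<70)&(S>180)&(V>150),red=((H<6)|(H>174))&(S>180)&(V>100))
def blobs(mask,amin):
    cs=cv2.findContours(mask.astype(np.uint8),cv2.RETR_EXTERNAL,cv2.CHAIN_APPROX_NONE)[0]
    return [c[:,0] for c in cs if cv2.contourArea(c)>amin]
E
python3 - <<'E'
from h import *
for n in("scene","side"):
    im=cv2.imread(f"pics/{n}0.png");m=bot.camera_model(n);M=masks(im)
    print(n)
    for k,z,a in(("white",.010,150),("green",.018,800),("red",.02,30)):
        for c in blobs(M[k],a):
            u=c.mean(0); 
            p=plane(m,c,z)
            if np.hypot(*p.mean(0)-[.6,0])>.45: continue
            r=cv2.minAreaRect((p*1000).astype(np.float32))
            print(k,"px",u.round(),"c",np.round(r[0]),"size",np.round(r[1]),"ang",round(r[2],1),"corners",cv2.boxPoints(r).round().tolist())
im=cv2.imread("pics/side0.png")[195:355,180:370]
cv2.imwrite("pics/crop1.png",cv2.resize(im,None,fx=3.7,fy=3.7,interpolation=cv2.INTER_CUBIC))
E
```

```text
scene
white px [493. 354.] c [1025.  112.] size [ 46. 173.] ang 1.1 corners [[1000.0, 198.0], [1003.0, 25.0], [1050.0, 26.0], [1046.0, 199.0]]
white px [300. 221.] c [682.  98.] size [38. 34.] ang 5.4 corners [[662.0, 113.0], [665.0, 79.0], [703.0, 82.0], [700.0, 117.0]]
white px [174. 225.] c [548. -68.] size [223.  46.] ang 83.4 corners [[513.0, -176.0], [558.0, -181.0], [584.0, 40.0], [538.0, 46.0]]
white px [105. 205.] c [ 411. -146.] size [163.  32.] ang 21.3 corners [[330.0, -161.0], [341.0, -190.0], [493.0, -131.0], [482.0, -101.0]]
white px [172. 157.] c [355.  37.] size [160.  40.] ang 45.4 corners [[284.0, -6.0], [313.0, -33.0], [425.0, 80.0], [397.0, 108.0]]
green px [287. 233.] c [684.  57.] size [131. 261.] ang 5.1 corners [[608.0, 181.0], [631.0, -79.0], [761.0, -68.0], [738.0, 192.0]]
red px [292. 184.] c [602. 152.] size [39. 61.] ang 89.9 corners [[571.0, 133.0], [633.0, 133.0], [633.0, 172.0], [572.0, 172.0]]
side
white px [295. 310.] c [ 405. -147.] size [159.  26.] ang 21.2 corners [[326.0, -164.0], [335.0, -188.0], [483.0, -131.0], [474.0, -106.0]]
white px [204. 274.] c [347.  37.] size [159.  26.] ang 45.6 corners [[282.0, -11.0], [300.0, -29.0], [412.0, 85.0], [393.0, 103.0]]
white px [311. 247.] c [543. -70.] size [224.  41.] ang 83.5 corners [[510.0, -178.0], [551.0, -183.0], [577.0, 39.0], [536.0, 44.0]]
green px [306. 184.] c [686.  56.] size [130. 262.] ang 5.2 corners [[609.0, 180.0], [632.0, -80.0], [762.0, -69.0], [739.0, 192.0]]
red px [250. 181.] c [599. 153.] size [74. 32.] ang 4.9 corners [[561.0, 166.0], [563.0, 134.0], [637.0, 140.0], [635.0, 172.0]]
```

View pics/crop1.png

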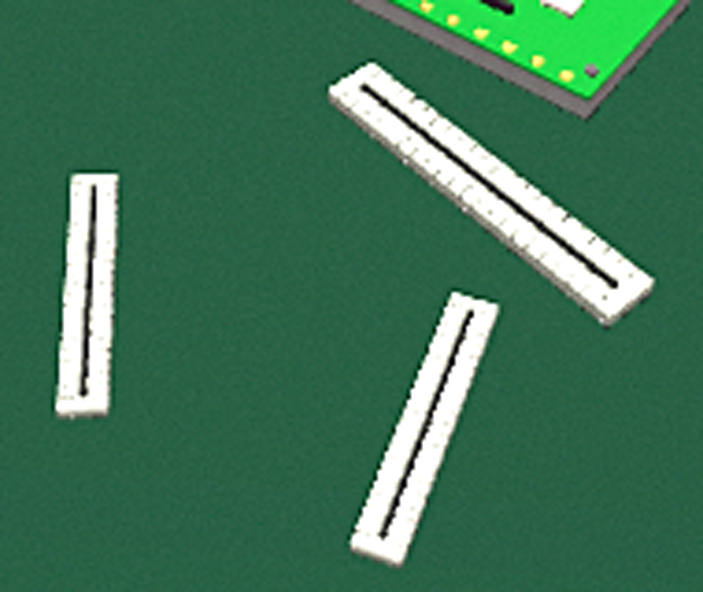

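The enlarged crop shows the bar at crop pixel (490,190) is clearly the longest and widest. It measures about 223 x 41 mm with its side faces included, which fits 220 x 35. The other two are about 159 x 26 mm. So the target is the bar at scene (275,350). I'll go above it, aligned.

```bash
python3 -m crank '[[[-0.503,0.53,0,1.29],[-0.503,0.53,0,1.29],[-0.503,0.53,0,1.29],[-0.503,0.53,0,1.29],[-0.503,0.53,0,1.29],[-0.503,0.53,0,1.29],[-0.503,0.53,0,1.29],[-0.503,0.53,0,1.29],[-0.503,0.53,0,1.29],[-0.503,0.53,0,1.29]]]' 0.055 30
```

```text
time_s: 0.93
ee_pos: [0.4188, 0.217, 0.2313]
eef_rot: [-3.139, 0.125, 0.0]
ft_force: [0.7, -0.1, 0.2]
grip_width: 0.0548
```

```bash
python3 -m crank '[[[0.14,0.265,0.02,0.04],[0.14,0.265,0.02,0.04],[0.14,0.265,0.02,0.04],[0.14,0.265,0.02,0.04],[0.14,0.265,0.02,0.04],[0.14,0.265,0.02,0.04],[0.14,0.265,0.02,0.04],[0.14,0.265,0.02,0.04],[0.14,0.265,0.02,0.04],[0.14,0.265,0.02,0.04]]]' && python3 - <<'E'
from h import *
m=bot.camera_model("wrist");im=bot.grab_frame("wrist")[:,:,::-1];np.savez("w1.npz",K=m["camera_matrix"],T=m["cam_to_world"])
cv2.imwrite("pics/w1.png",im);cv2.imwrite("pics/w1b.png",cv2.resize(im,(800,600),interpolation=cv2.INTER_CUBIC))
print(np.round(m["camera_matrix"],1).tolist(),np.round(m["cam_to_world"],3).tolist())
M=masks(im)
for k,z,a in(("white",.010,400),("green",.018,800),("red",.023,100)):
    for c in blobs(M[k],a):
        p=fplane(m,c,z);r=cv2.minAreaRect((p*1000).astype(np.float32))
        print(k,"px",c.mean(0).round(),"c",np.round(r[0]),"size",np.round(r[1]),"ang",round(r[2],1),cv2.boxPoints(r).round().tolist())
E
```

```text
time_s: 1.77
ee_pos: [0.5382, -0.0556, 0.2108]
eef_rot: [-3.136, 0.181, 0.002]
ft_force: [-0.4, -0.5, -0.3]
grip_width: 0.0551
[[297.3, 0.0, 250.0], [0.0, 297.3, 189.8], [0.0, 0.0, 1.0]] [[0.993, 0.111, 0.036, 0.548], [-0.116, 0.951, 0.288, 0.018], [-0.002, -0.29, 0.957, 0.352], [0.0, 0.0, 0.0, 1.0]]
white px [501. 314.] c [1084. -550.] size [126. 696.] ang 27.0 [[870.0, -269.0], [1185.0, -889.0], [1298.0, -832.0], [983.0, -212.0]]
white px [165. 239.] c [ 409. -142.] size [155.  26.] ang 21.4 [[332.0, -158.0], [341.0, -183.0], [486.0, -126.0], [476.0, -102.0]]
white px [258. 176.] c [547. -68.] size [219.  35.] ang 83.5 [[517.0, -175.0], [552.0, -179.0], [577.0, 39.0], [542.0, 43.0]]
white px [ 96. 108.] c [352.  41.] size [155.  25.] ang 45.5 [[289.0, -6.0], [307.0, -24.0], [416.0, 87.0], [397.0, 105.0]]
white px [368.  36.] c [697.  89.] size [37. 31.] ang 5.6 [[677.0, 102.0], [680.0, 71.0], [717.0, 75.0], [714.0, 106.0]]
green px [382. 104.] c [687.  29.] size [129. 206.] ang 4.9 [[614.0, 126.0], [632.0, -79.0], [760.0, -68.0], [743.0, 138.0]]
```

View pics/w1b.png

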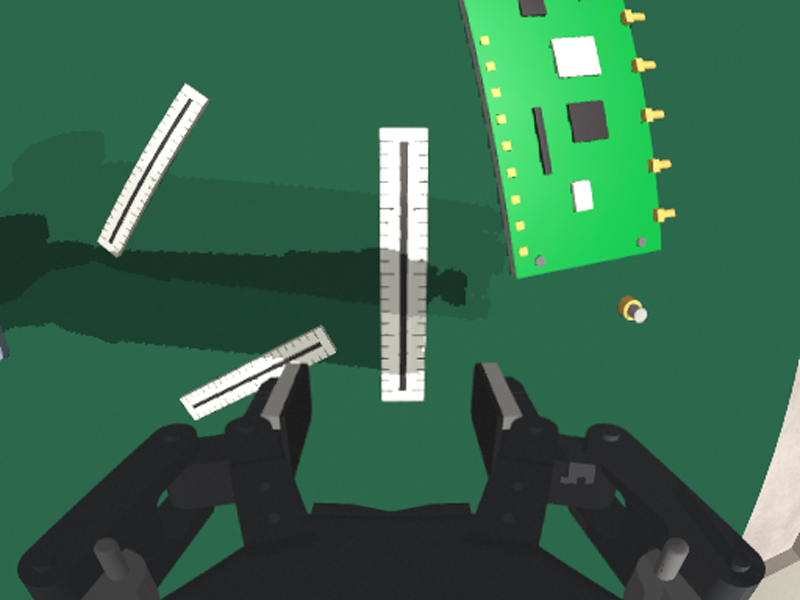

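The wrist picture shows the target bar centred at (404,265), with the board's near edge to its right ending at corner (513,277). The bar measures 219 x 35 mm at (547,-68), which confirms it is the right one. Descending now.

```bash
python3 -m crank '[[[0.01,0.011,0.03,0],[0.01,0.011,0.06,0],[0.01,0.011,0.09,0],[0.01,0.011,0.12,0],[0.01,0.011,0.15,0],[0.01,0.011,0.17,0],[0.01,0.011,0.18,0],[0.01,0.011,0.18,0],[0.01,0.011,0.18,0],[0.01,0.011,0.18,0]]]'
```

```text
time_s: 2.65
ee_pos: [0.5485, -0.0672, 0.0327]
eef_rot: [-3.136, 0.178, -0.004]
ft_force: [0.4, -0.4, 0.9]
grip_width: 0.055
```

```bash
python3 -m crank '[[[0,0,0.01,0],[0,0,0.02,0],[0,0,0.024,0],[0,0,0.027,0],[0,0,0.03,0],[0,0,0.03,0],[0,0,0.03,0],[0,0,0.03,0],[0,0,0.03,0],[0,0,0.03,0]]]' && python3 -m crank '[[[0,0,0,0],[0,0,0,0],[0,0,0,0],[0,0,0,0],[0,0,0,0],[0,0,0,0],[0,0,0,0],[0,0,0,0],[0,0,0,0],[0,0,0,0]]]' 0.02 30
```

```text
time_s: 3.48
ee_pos: [0.5476, -0.0677, 0.0015]
eef_rot: [3.136, -0.179, 0.001]
ft_force: [-0.2, 0.5, -0.6]
grip_width: 0.0547
time_s: 4.32
ee_pos: [0.5474, -0.0677, 0.0016]
eef_rot: [-3.136, 0.179, -0.0]
ft_force: [-1.4, -0.1, 5.8]
grip_width: 0.0336
```

```bash
python3 -m crank '[[[0,0,-0.01,0],[0.003,-0.02,-0.012,-0.05],[0.006,-0.04,-0.012,-0.1],[0.01,-0.06,-0.012,-0.15],[0.014,-0.08,-0.012,-0.2],[0.014,-0.086,-0.012,-0.2],[0.014,-0.086,-0.012,-0.2],[0.014,-0.086,-0.012,-0.2],[0.014,-0.086,-0.012,-0.2],[0.014,-0.086,-0.012,-0.2]]]' && cat > look.py <<'E'
from h import *
import sys
def look(name,zb=.010):
    s=bot.get_state();m=bot.camera_model("wrist");im=bot.grab_frame("wrist")[:,:,::-1].copy()
    cv2.imwrite(f"pics/{name}.png",im);cv2.imwrite(f"pics/{name}b.png",cv2.resize(im,(800,600),interpolation=cv2.INTER_CUBIC))
    print("tcp",np.round(s["ee_pos"],4),"rot",np.round(s["eef_rot"],3),"w",round(s["grip_width"],4))
    M=masks(im)
    for k,z,a in(("white",zb,400),("green",.018,800),("red",.023,60)):
        for c in blobs(M[k],a):
            p=fplane(m,c,z)*1000
            if np.hypot(*p.mean(0)-[600,50])>200: continue
            r=cv2.minAreaRect(p.astype(np.float32))
            print(k,"px",c.mean(0).round(),"c",np.round(r[0],1),"size",np.round(r[1],1),"ang",round(r[2],2),cv2.boxPoints(r).round(1).tolist())
if __name__=="__main__": look(sys.argv[1],float(sys.argv[2]) if len(sys.argv)>2 else .01)
E
python3 look.py w2 0.022
```

```text
time_s: 5.15
ee_pos: [0.5706, 0.0142, 0.0133]
eef_rot: [3.138, 0.131, -0.001]
ft_force: [0.0, -0.4, -2.6]
grip_width: 0.0337
tcp [0.5706 0.0142 0.0133] rot [ 3.138e+00  1.310e-01 -1.000e-03] w 0.0337
white px [475. 140.] c [691.8  86.6] size [34.7 29.7] ang 4.89 [[673.2000122070312, 99.9000015258789], [675.7999877929688, 70.30000305175781], [710.2999877929688, 73.30000305175781], [707.7999877929688, 102.9000015258789]]
white px [252. 119.] c [565.8  78.6] size [34.4 87.9] ang 4.5 [[545.2000122070312, 121.0], [552.0999755859375, 33.400001525878906], [586.4000244140625, 36.099998474121094], [579.5, 123.69999694824219]]
green px [437. 153.] c [684.4  46.6] size [122.4 248.5] ang 12.09 [[598.5999755859375, 155.1999969482422], [650.5999755859375, -87.69999694824219], [770.2999877929688, -62.099998474121094], [718.2999877929688, 180.89999389648438]]
red px [501.  60.] c [704.7 136.7] size [10.4  7.7] ang 3.68 [[699.2999877929688, 140.1999969482422], [699.7999877929688, 132.5], [710.2000122070312, 133.1999969482422], [709.7000122070312, 140.89999389648438]]
```

View pics/w2b.png

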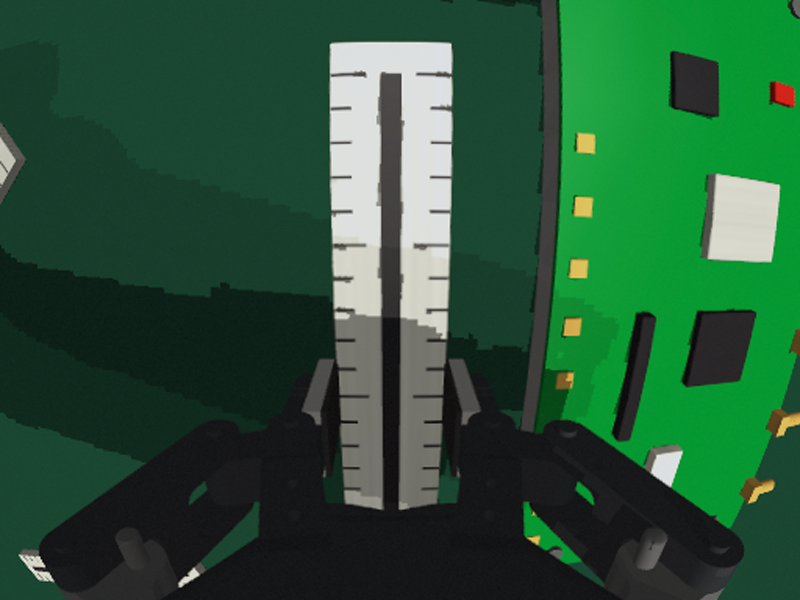

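```bash
python3 - <<'E'
from h import *
o=np.array([620.6,50.5]);a=.088;X=np.array([np.cos(a),np.sin(a)]);Y=np.array([-np.sin(a),np.cos(a)])
for n in("scene","side"):
    im=cv2.imread(f"pics/{n}0.png");im=cv2.resize(im,None,fx=4,fy=4,interpolation=cv2.INTER_CUBIC)
    m=bot.camera_model(n);h=cv2.cvtColor(im,cv2.COLOR_BGR2HSV);H,S,V=[h[:,:,i].astype(int) for i in range(3)]
    M=((H<6)|(H>174))&(S>150)&(V>70)
    for c in blobs(M,300):
        uv=(c+.5)/4-.5
        for z in(0,.023):
            p=plane(m,uv,z)*1000-o
            if abs(p.mean(0)@Y-100)>60 or p.mean(0)@X>10: continue
            x,y=p@X,p@Y;k=(x<-6)&(x>-33)
            print(n,z,"y' min,max",y[k].min().round(1),y[k].max().round(1),"x'min",x.min().round(1))
            for lo in range(-36,12,6):
                kk=(x>=lo)&(x<lo+6)
                if kk.any():print("  ",lo,y[kk].min().round(1),y[kk].max().round(1))
E
```

```text
scene 0 y' min,max 103.9 145.9 x'min -58.0
   -36 104.0 146.4
   -30 104.1 145.9
   -24 103.9 145.6
   -18 124.5 140.1
   -12 124.2 133.7
   -6 124.8 142.2
   0 124.5 143.8
   6 125.2 139.4
scene 0.023 y' min,max 79.8 120.2 x'min -37.1
   -36 96.3 119.8
   -30 89.0 120.0
   -24 81.6 120.1
   -18 79.8 120.2
   -12 80.0 119.4
   -6 79.8 119.7
   0 99.4 115.5
   6 99.1 108.8
side 0 y' min,max 101.5 136.0 x'min -34.3
   -36 101.8 120.8
   -30 102.1 126.1
   -24 101.5 131.3
   -18 101.7 135.6
   -12 101.7 136.0
   -6 102.1 135.8
   0 104.2 136.0
   6 107.8 135.9
side 0.023 y' min,max 84.9 118.1 x'min -54.0
   -36 84.9 117.6
   -30 85.0 118.1
   -24 85.5 118.0
   -18 88.5 118.0
   -12 93.0 118.1
   -6 97.0 116.3
   0 97.1 116.5
   6 97.6 116.0
```

The picture shows the bar held square at (390,270), parallel to the board edge. The stop is just out of view at the top. The first two pictures put the stop face at about y' = 102 mm and the bar's end is at about 77, so I move 20 mm on, set it down and release.

```bash
python3 -m crank '[[[0,-0.01,0,-0.008],[0,-0.02,0,-0.008],[0,-0.02,0.004,-0.008],[0,-0.02,0.008,-0.008],[0,-0.02,0.0115,-0.008],[0,-0.02,0.0115,-0.008],[0,-0.02,0.0115,-0.008],[0,-0.02,0.0115,-0.008],[0,-0.02,0.0115,-0.008],[0,-0.02,0.0115,-0.008]]]' && python3 -m crank '[[[0,0,0,0],[0,0,0,0],[0,0,0,0],[0,0,0,0],[0,0,-0.01,0],[0,0,-0.03,0],[0,0,-0.06,0],[0,0,-0.09,0],[0,0.015,-0.12,0],[0,0.03,-0.15,0]]]' 0.055
```

```text
time_s: 6.03
ee_pos: [0.5693, 0.0358, 0.0016]
eef_rot: [3.138, 0.147, -0.0]
ft_force: [0.3, -0.1, -1.9]
grip_width: 0.0342
time_s: 6.87
ee_pos: [0.572, 0.0069, 0.154]
eef_rot: [-3.137, -0.151, -0.001]
ft_force: [1.6, -0.5, -0.2]
grip_width: 0.0547
```

```bash
python3 -m crank '[[[-0.02,0,-0.03,0],[-0.035,0,-0.03,0],[-0.035,0,-0.03,0],[-0.035,0,-0.03,0],[-0.035,0,-0.03,0],[-0.035,0,-0.03,0],[-0.035,0,-0.03,0],[-0.035,0,-0.03,0],[-0.035,0,-0.03,0],[-0.035,0,-0.03,0]]]' 0 && python3 look.py w3
```

```text
time_s: 7.7
ee_pos: [0.5374, 0.0029, 0.1815]
eef_rot: [3.138, 0.148, -0.001]
ft_force: [-0.7, -0.4, 0.8]
grip_width: -0.0002
tcp [0.5374 0.0029 0.1815] rot [ 3.138e+00  1.480e-01 -1.000e-03] w -0.0002
white px [398. 114.] c [698.4  86.7] size [36.7 31.4] ang 5.15 [[678.7000122070312, 100.69999694824219], [681.5, 69.5], [718.0999755859375, 72.80000305175781], [715.2999877929688, 104.0]]
white px [282. 144.] c [569.5  35.4] size [ 35.2 219. ] ang 5.21 [[542.0, 142.8000030517578], [561.9000244140625, -75.30000305175781], [597.0, -72.0999984741211], [577.0999755859375, 146.0]]
green px [385. 126.] c [684.4  56. ] size [129.8 258.7] ang 5.23 [[608.0, 178.89999389648438], [631.5999755859375, -78.69999694824219], [760.7999877929688, -66.9000015258789], [737.2000122070312, 190.6999969482422]]
red px [330.  38.] c [604.  156.2] size [61.  20.2] ang 6.11 [[572.5999755859375, 163.10000610351562], [574.7000122070312, 142.89999389648438], [635.4000244140625, 149.39999389648438], [633.2000122070312, 169.5]]
```

View pics/w3b.png

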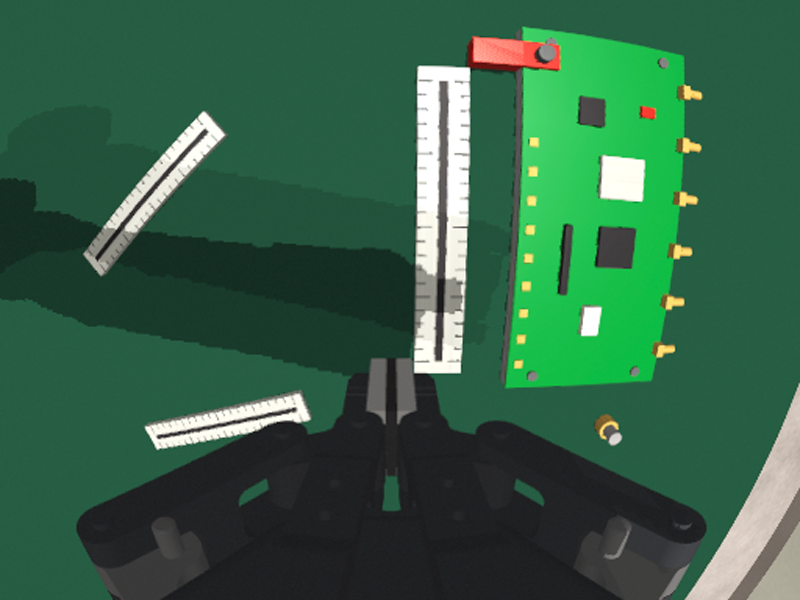

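The picture shows the bar parallel to the edge at (443,220), with about 34 mm gap. Its end at (443,68) is close to the stop face (470-520,67), so I refine the stop face position before pushing.

```bash
cat > stop.py <<'E'
from h import *
import sys
a=.0912;X=np.array([np.cos(a),np.sin(a)]);Y=np.array([-np.sin(a),np.cos(a)])
im=cv2.resize(cv2.imread(f"pics/{sys.argv[1]}.png"),None,fx=4,fy=4,interpolation=cv2.INTER_CUBIC)
m=bot.camera_model("wrist")
h=cv2.cvtColor(im,cv2.COLOR_BGR2HSV);H,S,V=[h[:,:,i].astype(int) for i in range(3)]
M=((H<6)|(H>174))&(S>150)&(V>70)
for c in blobs(M,600):
    uv=(c+.5)/4-.5
    for z in(0,.01,.023):
        p=fplane(m,uv,z)*1000;x,y=p@X-621.8,p@Y
        if abs(y.mean()-100)>40: continue
        print(z,[(lo,y[k].min().round(1),y[k].max().round(1)) for lo in range(-42,0,6) for k in[(x>=lo)&(x<lo+6)] if k.any()])
hb=blobs(((S<60)&(V>130)),5000)
for c in hb:
    p=fplane(m,(c+.5)/4-.5,.01)*1000;x,y=p@X-621.8,p@Y
    if abs(x.mean()+40)<40 and np.ptp(y)>150: print("bar",x.min().round(1),x.max().round(1),y.min().round(1),y.max().round(1))
E
python3 stop.py w3
```

```text
0 []
0.01 []
0.023 []
0 [(-36, np.float64(94.7), np.float64(117.4)), (-30, np.float64(94.5), np.float64(118.1)), (-24, np.float64(94.6), np.float64(99.8)), (-18, np.float64(94.7), np.float64(100.0)), (-12, np.float64(94.6), np.float64(110.8)), (-6, np.float64(94.5), np.float64(110.2))]
0.01 [(-36, np.float64(92.7), np.float64(115.3)), (-30, np.float64(92.5), np.float64(115.1)), (-24, np.float64(92.7), np.float64(97.8)), (-18, np.float64(92.5), np.float64(97.6)), (-12, np.float64(92.5), np.float64(108.2)), (-6, np.float64(92.5), np.float64(114.4))]
0.023 [(-42, np.float64(90.4), np.float64(107.0)), (-36, np.float64(89.9), np.float64(111.6)), (-30, np.float64(89.8), np.float64(94.6)), (-24, np.float64(89.9), np.float64(94.9)), (-18, np.float64(89.8), np.float64(104.9)), (-12, np.float64(89.8), np.float64(104.4)), (-6, np.float64(90.0), np.float64(111.2))]
bar -69.3 -33.4 -126.7 93.2
```

The stop face is at y = 94.7 and the bar's end at 93.0, a gap of only 1.7 mm. I'll re-grip and back it off about 4 mm so the side push can't load the stop.

```bash
python3 -m crank '[[[0.018,-0.015,0.03,0],[0.035,-0.0295,0.06,0],[0.035,-0.0295,0.1,0],[0.035,-0.0295,0.13,0],[0.035,-0.0295,0.15,0],[0.035,-0.0295,0.165,0],[0.035,-0.0295,0.174,0],[0.035,-0.0295,0.179,0],[0.035,-0.0295,0.179,0],[0.035,-0.0295,0.179,0]]]' 0.055 && python3 -m crank '[[[0,0,0,0],[0,0,0,0],[0,0,0,0],[0,0,0,0],[0,0,0,0],[0,0,0,0],[0,0,0,0],[0,0,0,0],[0,0.002,0,0],[0,0.004,0,0]]]' 0.025
```

```text
time_s: 8.58
ee_pos: [0.57, 0.0356, 0.0035]
eef_rot: [-3.138, -0.148, -0.002]
ft_force: [-0.1, -0.1, -0.1]
grip_width: 0.0551
time_s: 9.42
ee_pos: [0.5708, 0.0338, 0.004]
eef_rot: [-3.135, -0.15, -0.003]
ft_force: [-0.5, 4.9, 5.9]
grip_width: 0.0338
```

```bash
python3 -m crank '[[[0,0,0,0],[0,0,0,0],[0,0,0,0],[0,0,0,0],[0,0,0,0],[0,0,0,0],[0,0,0,0],[0,0,0,0],[0,0,0,0],[0,0,0,0]]]' && python3 -m crank '[[[0,0,0,0],[0,0,0,0],[0,0,0,0],[0,0,0,0],[0,0,0,0],[0,0,-0.02,0],[0,0,-0.04,0],[-0.02,0,-0.06,0],[-0.045,0,-0.06,0],[-0.045,0,-0.06,0]]]' 0.055 && python3 -m crank '[[[0,0,0,0],[0,0,0,0],[0,0,0,0],[0,0,0.02,0],[0,0,0.04,0],[0,0,0.05,0],[0,0,0.057,0],[0,0,0.0595,0],[0,0,0.0595,0],[0,0,0.0595,0]]]' 0
```

```text
time_s: 10.25
ee_pos: [0.5709, 0.0331, 0.0041]
eef_rot: [-3.136, -0.149, -0.004]
ft_force: [-0.8, 2.2, 6.8]
grip_width: 0.0337
time_s: 11.08
ee_pos: [0.5206, 0.0266, 0.0631]
eef_rot: [-3.138, -0.146, 0.006]
ft_force: [-2.4, -0.7, -0.4]
grip_width: 0.0548
time_s: 11.92
ee_pos: [0.5256, 0.0273, 0.0038]
eef_rot: [3.138, 0.147, 0.001]
ft_force: [0.7, -0.5, -0.5]
grip_width: -0.0001
```

```bash
python3 -m crank '[[[0.004,0,0,0],[0.008,0,0,0],[0.012,0,0,0],[0.016,0,0,0],[0.02,0,0,0],[0.024,0,0,0],[0.028,0,0,0],[0.032,0,0,0],[0.035,0,0,0],[0.038,0,0,0]]]' && python3 look.py w4 && python3 stop.py w4
```

```text
time_s: 12.75
ee_pos: [0.5616, 0.0307, 0.0036]
eef_rot: [-3.138, -0.147, 0.005]
ft_force: [-5.3, -1.0, 9.7]
grip_width: 0.0002
tcp [0.5616 0.0307 0.0036] rot [-3.138 -0.147  0.005] w 0.0002
white px [490. 177.] c [704.9  85.1] size [38.  32.5] ang 5.07 [[684.5, 99.5999984741211], [687.4000244140625, 67.19999694824219], [725.2999877929688, 70.5999984741211], [722.4000244140625, 103.0]]
white px [302. 127.] c [580.1  91.9] size [ 34.5 101.8] ang 5.38 [[558.2000122070312, 140.89999389648438], [567.7000122070312, 39.599998474121094], [602.0999755859375, 42.79999923706055], [592.5, 144.10000610351562]]
green px [443. 189.] c [679.1  47.9] size [120.5 262. ] ang 17.86 [[581.5999755859375, 154.10000610351562], [662.0, -95.19999694824219], [776.5999755859375, -58.29999923706055], [696.2999877929688, 191.10000610351562]]
red px [377.  11.] c [608.7 155. ] size [51.7 11.1] ang 5.25 [[582.5, 158.1999969482422], [583.5, 147.10000610351562], [635.0, 151.8000030517578], [634.0, 162.89999389648438]]
0 [(-36, np.float64(94.9), np.float64(106.6)), (-30, np.float64(94.9), np.float64(107.2)), (-24, np.float64(94.9), np.float64(107.8)), (-18, np.float64(94.9), np.float64(108.6)), (-12, np.float64(94.9), np.float64(109.5)), (-6, np.float64(94.9), np.float64(110.5))]
0.01 [(-36, np.float64(92.0), np.float64(103.1)), (-30, np.float64(92.0), np.float64(103.7)), (-24, np.float64(92.0), np.float64(104.4)), (-18, np.float64(92.0), np.float64(105.2)), (-12, np.float64(92.0), np.float64(106.2)), (-6, np.float64(92.0), np.float64(107.2))]
0.023 [(-42, np.float64(88.4), np.float64(98.0)), (-36, np.float64(88.3), np.float64(98.5)), (-30, np.float64(88.3), np.float64(99.2)), (-24, np.float64(88.3), np.float64(100.0)), (-18, np.float64(88.3), np.float64(100.9)), (-12, np.float64(88.2), np.float64(101.9)), (-6, np.float64(89.3), np.float64(103.1))]
```

```bash
python3 -m crank '[[[0.002,0,-0.001,0],[0.004,0,-0.001,0],[0.006,0,-0.001,0],[0.008,0,-0.001,0],[0.01,0,-0.001,0],[0.011,0,-0.001,0],[0.012,0,-0.001,0],[0.0125,0,-0.001,0],[0.013,0,-0.001,0],[0.013,0,-0.001,0]]]' && python3 look.py w5 | grep -v red
```

```text
time_s: 13.63
ee_pos: [0.5759, 0.0322, 0.0043]
eef_rot: [3.138, 0.148, 0.0]
ft_force: [-1.5, -0.4, 0.1]
grip_width: -0.0002
tcp [0.5759 0.0322 0.0043] rot [3.138 0.148 0.   ] w -0.0002
white px [473. 176.] c [703.6  85.1] size [38.1 32.4] ang 5.2 [[683.0999755859375, 99.4000015258789], [686.0999755859375, 67.19999694824219], [724.0, 70.69999694824219], [721.0999755859375, 102.9000015258789]]
white px [302. 127.] c [594.5  93.7] size [ 34.5 100.9] ang 5.21 [[572.7000122070312, 142.3000030517578], [581.9000244140625, 41.900001525878906], [616.2000122070312, 45.0], [607.0, 145.5]]
green px [431. 177.] c [686.4  51.1] size [120.2 259.4] ang 14.41 [[595.9000244140625, 161.8000030517578], [660.5, -89.4000015258789], [776.9000244140625, -59.5], [712.4000244140625, 191.6999969482422]]
```

```bash
python3 -m crank '[[[0.0005,0,0,0],[0.001,0,0,0],[0.0014,0,0,0],[0.0018,0,0,0],[0.002,0,0,0],[0.0022,0,0,0],[0.0024,0,0,0],[0.0026,0,0,0],[0.0028,0,0,0],[0.003,0,0,0]]]'; python3 -c "
from station import bot
for i in range(1):
    print(bot.get_state()['ft_force'])"
```

```text
time_s: 14.52
ee_pos: [0.5788, 0.0325, 0.0043]
eef_rot: [3.138, 0.148, 0.0]
ft_force: [-0.8, -0.5, -0.0]
grip_width: -0.0002
[-0.83251635 -0.4829944  -0.03000365]
```

```bash
python3 -m crank '[[[0.0001,0,0,0],[0.0002,0,0,0],[0.0003,0,0,0],[0.0004,0,0,0],[0.0005,0,0,0],[0.0006,0,0,0],[0.0007,0,0,0],[0.0008,0,0,0],[0.0009,0,0,0],[0.001,0,0,0]]]'
```

```text
time_s: 15.35
ee_pos: [0.5796, 0.0325, 0.0043]
eef_rot: [-3.138, -0.148, 0.0]
ft_force: [-1.6, -0.1, 0.0]
grip_width: -0.0004
```

```bash
python3 -m crank '[[[0.0001,0,0,0],[0.0002,0,0,0],[0.0003,0,0,0],[0.0004,0,0,0],[0.0005,0,0,0],[0.0006,0,0,0],[0.0007,0,0,0],[0.0008,0,0,0],[0.0009,0,0,0],[0.001,0,0,0]]]'
```

```text
time_s: 16.18
ee_pos: [0.5801, 0.0326, 0.0042]
eef_rot: [-3.138, -0.148, 0.002]
ft_force: [-4.3, 0.2, 2.7]
grip_width: -0.0
```

```bash
python3 -m crank '[[[0.0001,0,0,0],[0.0002,0,0,0],[0.0003,0,0,0],[0.0004,0,0,0],[0.0005,0,0,0],[0.0006,0,0,0],[0.0006,0,0,0],[0.0006,0,0,0],[0.0006,0,0,0],[0.0006,0,0,0]]]'
```

```text
time_s: 17.02
ee_pos: [0.5802, 0.0326, 0.0041]
eef_rot: [-3.138, -0.148, 0.004]
ft_force: [-6.2, 0.3, 4.0]
grip_width: -0.0001
```

```bash
python3 -m crank '[[[0.0002,0,0,0],[0.0004,0,0,0],[0.0006,0,0,0],[0.0007,0,0,0],[0.0008,0,0,0],[0.0008,0,0,0],[0.0008,0,0,0],[0.0008,0,0,0],[0.0008,0,0,0],[0.0008,0,0,0]]]' && python3 look.py w6 && python3 stop.py w6 | head -4
```

```text
time_s: 17.85
ee_pos: [0.5802, 0.0326, 0.004]
eef_rot: [-3.138, -0.147, 0.006]
ft_force: [-7.3, -0.6, 4.3]
grip_width: 0.0003
tcp [0.5802 0.0326 0.004 ] rot [-3.138 -0.147  0.006] w 0.0003
white px [468. 176.] c [703.2  85. ] size [38.1 32.7] ang 5.03 [[682.7999877929688, 99.5999984741211], [685.7000122070312, 67.0], [723.5999755859375, 70.4000015258789], [720.7000122070312, 102.9000015258789]]
white px [302. 127.] c [598.9  94. ] size [ 34.5 101.2] ang 4.95 [[577.2999877929688, 142.89999389648438], [586.0999755859375, 42.099998474121094], [620.5, 45.099998474121094], [611.7000122070312, 145.89999389648438]]
green px [434. 165.] c [686.7  51.2] size [122.4 258.8] ang 13.47 [[597.0, 162.8000030517578], [657.2999877929688, -88.9000015258789], [776.2999877929688, -60.400001525878906], [716.0, 191.3000030517578]]
red px [502.  89.] c [704.6 137.1] size [11.6  7.5] ang 5.35 [[698.5, 140.3000030517578], [699.2000122070312, 132.89999389648438], [710.7999877929688, 134.0], [710.0999755859375, 141.39999389648438]]
red px [330.   8.] c [606.5 151.3] size [59.  10.8] ang 12.28 [[576.5, 150.39999389648438], [578.7999877929688, 139.8000030517578], [636.5, 152.3000030517578], [634.2000122070312, 162.89999389648438]]
0 []
0.01 []
0.023 []
0 [(-36, np.float64(94.8), np.float64(105.8)), (-30, np.float64(94.8), np.float64(106.1)), (-24, np.float64(94.8), np.float64(106.4)), (-18, np.float64(94.8), np.float64(106.9)), (-12, np.float64(94.8), np.float64(107.5)), (-6, np.float64(94.8), np.float64(108.1))]
```

View pics/w6b.png

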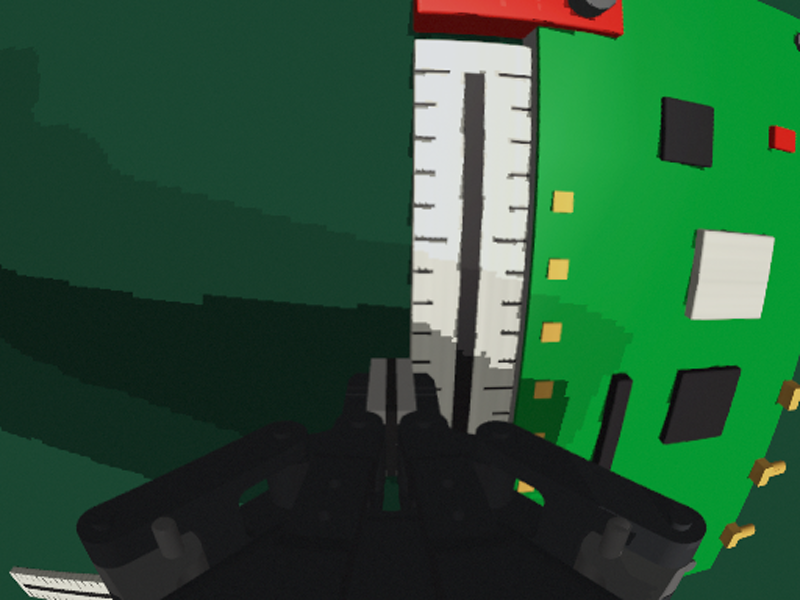

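The picture shows the bar lying along the board edge, right side at (535,45)-(515,430), with its end at (475,40) about 5 mm short of the stop face at (475,30). Wrist force is 7.3 N with no motion, so it is pressed home. Next I go to the bar's right end.

```bash
python3 -m crank '[[[-0.004,0,0,0],[-0.015,0,0,0],[-0.015,0,-0.03,0],[-0.015,0.02,-0.055,0],[-0.01,0.05,-0.06,0],[0,0.08,-0.06,0],[0.01,0.11,-0.06,0],[0.018,0.13,-0.06,0],[0.018,0.13,-0.06,0],[0.018,0.13,-0.06,0]]]' && python3 -m crank '[[[0,0,0,0],[0,0,0,0],[0,0,0.02,0],[0,0,0.04,0],[0,0,0.05,0],[0,0,0.056,0],[0,0,0.0595,0],[0,0,0.0595,0],[0,0,0.0595,0],[0,0,0.0595,0]]]'
```

```text
time_s: 18.73
ee_pos: [0.6136, -0.0969, 0.0647]
eef_rot: [3.137, 0.143, 0.005]
ft_force: [-1.2, 0.2, -0.1]
grip_width: 0.0004
time_s: 19.57
ee_pos: [0.613, -0.0951, 0.0057]
eef_rot: [3.138, 0.148, 0.002]
ft_force: [-0.5, -0.0, -0.2]
grip_width: -0.0001
```

```bash
python3 -m crank '[[[0,-0.001,0.001,0],[0,-0.003,0.001,0],[0,-0.005,0.001,0],[0,-0.007,0.001,0],[0,-0.008,0.001,0],[0,-0.009,0.001,0],[0,-0.01,0.001,0],[0,-0.011,0.001,0],[0,-0.0115,0.001,0],[0,-0.012,0.001,0]]]' && python3 -m crank '[[[0,-0.0002,0,0],[0,-0.0004,0,0],[0,-0.0006,0,0],[0,-0.0008,0,0],[0,-0.001,0,0],[0,-0.0012,0,0],[0,-0.0014,0,0],[0,-0.0015,0,0],[0,-0.0015,0,0],[0,-0.0015,0,0]]]'
```

```text
time_s: 20.4
ee_pos: [0.6111, -0.0834, 0.0038]
eef_rot: [3.138, 0.147, 0.0]
ft_force: [0.1, -1.4, -0.4]
grip_width: -0.0002
time_s: 21.23
ee_pos: [0.611, -0.0815, 0.0038]
eef_rot: [3.138, 0.148, 0.0]
ft_force: [0.1, -1.3, -0.4]
grip_width: 0.0001
```

```bash
python3 -m crank '[[[0,-0.0002,0,0],[0,-0.0004,0,0],[0,-0.0006,0,0],[0,-0.0008,0,0],[0,-0.001,0,0],[0,-0.0012,0,0],[0,-0.0014,0,0],[0,-0.0015,0,0],[0,-0.0015,0,0],[0,-0.0015,0,0]]]'
```

```text
time_s: 22.07
ee_pos: [0.6109, -0.0812, 0.0039]
eef_rot: [3.137, 0.147, 0.0]
ft_force: [0.3, -5.6, -0.9]
grip_width: -0.0002
```

The force jumped to 5.6 N at the predicted travel, so the bar is butted on the stop. Backing off to look from above.

```bash
python3 -m crank '[[[0,0.005,0,0],[0,0.012,0,0],[0,0.012,-0.03,0],[0,0.012,-0.06,0],[-0.02,-0.02,-0.09,0],[-0.04,-0.05,-0.12,0],[-0.06,-0.08,-0.14,0],[-0.06,-0.1,-0.16,0],[-0.06,-0.1,-0.16,0],[-0.06,-0.1,-0.16,0]]]' && python3 look.py w7 && python3 stop.py w7
```

```text
time_s: 22.9
ee_pos: [0.5423, 0.0165, 0.1652]
eef_rot: [-3.136, -0.154, -0.004]
ft_force: [0.5, -0.4, -0.5]
grip_width: 0.0001
tcp [0.5423 0.0165 0.1652] rot [-3.136 -0.154 -0.004] w 0.0001
white px [398. 128.] c [698.5  86.4] size [36.8 31.3] ang 5.07 [[678.7999877929688, 100.4000015258789], [681.5, 69.19999694824219], [718.2000122070312, 72.4000015258789], [715.4000244140625, 103.5999984741211]]
white px [309. 157.] c [603.5  39.3] size [ 35.6 218.9] ang 5.03 [[576.0999755859375, 146.8000030517578], [595.2999877929688, -71.30000305175781], [630.7999877929688, -68.19999694824219], [611.7000122070312, 149.89999389648438]]
green px [398. 244.] c [729.6 -52. ] size [98.6 44.9] ang 44.59 [[678.7000122070312, -70.5999984741211], [710.2000122070312, -102.5999984741211], [780.5, -33.400001525878906], [748.9000244140625, -1.399999976158142]]
green px [385. 140.] c [684.4  56.1] size [129.3 258.6] ang 4.91 [[609.0, 179.39999389648438], [631.0999755859375, -78.30000305175781], [759.9000244140625, -67.19999694824219], [737.7000122070312, 190.5]]
red px [346.  46.] c [622.1 159.4] size [23.8 17
[... 351 characters left out ...]
)), (-12, np.float64(93.3), np.float64(114.9)), (-6, np.float64(93.4), np.float64(114.7))]
0.01 [(-36, np.float64(91.4), np.float64(112.1)), (-30, np.float64(91.7), np.float64(112.3)), (-24, np.float64(91.6), np.float64(112.3)), (-18, np.float64(91.8), np.float64(112.4)), (-12, np.float64(91.5), np.float64(112.2)), (-6, np.float64(91.8), np.float64(112.2))]
0.023 [(-42, np.float64(89.1), np.float64(105.6)), (-36, np.float64(89.5), np.float64(109.0)), (-30, np.float64(89.3), np.float64(109.1)), (-24, np.float64(89.4), np.float64(109.0)), (-18, np.float64(89.2), np.float64(109.2)), (-12, np.float64(89.3), np.float64(109.0)), (-6, np.float64(89.5), np.float64(109.1))]
bar -36.7 -0.1 -127.2 91.5
```

View pics/w7b.png

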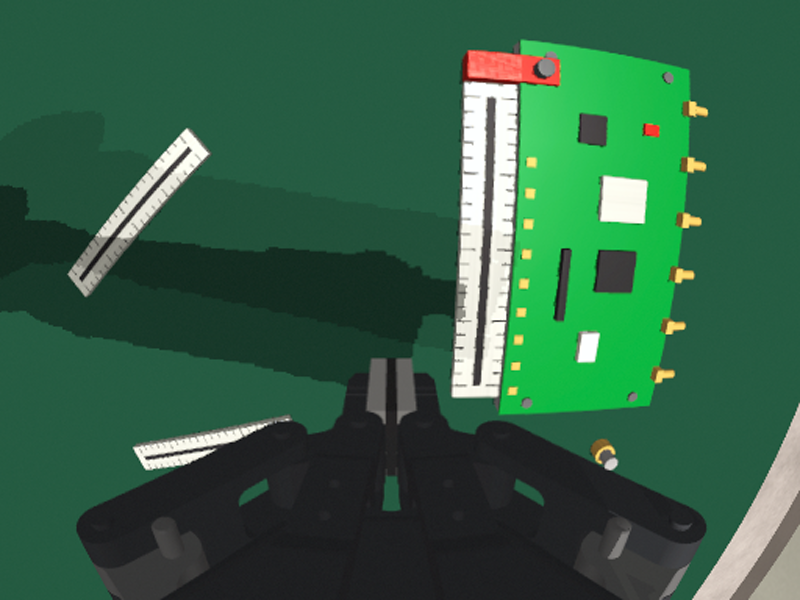

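The picture shows the bar flush along the board edge, from (517,85) to (500,395). Its top end touches the red stop at (490,82), and the tool is clear of everything. Measured gap to the edge is about 0 mm and end to stop about 0.2 mm. Handing in.

```bash
python3 -c "
from station import bot
print(bot.get_state()['ft_force']);print(bot.sign_off())"
```

```text
[-0.27215431  0.55254521  0.19120358]
the job is handed in; nothing more can be done
None
```

I handed the job in at about 23 s of robot time, with the 220 x 35 mm straightedge flush along the board's near edge and its end against the stop. `sign_off` gives no verdict.

**What I did:**
- I gripped the straightedge, turned it parallel to the board and set it down about 34 mm from the near edge. Its end was only 1.7 mm short of the stop, so I re-gripped it and backed it off to about 5 mm.
- I pushed it mid-side onto the board's edge until the wrist read 7.3 N and it stopped moving. It was still about 5 mm clear of the stop then.
- I slid it along the edge into the stop. Contact showed as a jump to 5.6 N, within 1 mm of the predicted travel.

**Last checks, from a close wrist picture:**
- **Gap:** the side gap to the board is about 0 mm and the end gap to the stop about 0.2 mm, by a calibration good to about 2 mm.
- **Angle:** the straightedge reads 5.03° and the board 4.9 to 5.2° across views, a difference of about 0.003 rad.
- **Board and stop:** the board's corners agree with the earlier views to about 1 mm. The stop's face read 93.5 mm against 94.8 before, which I take as measurement noise, since the board did not move.
- **Bystanders:** the tool never went near any of them. The adapter looked undisturbed in the last picture. The screwdriver and tray were out of view and I did not recheck them.
- **Robot:** the tool was clear of everything at the end, with the wrist force near zero.

I did not press the straightedge on the board a second time after butting it against the stop.

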